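# Lock the salad spinner's crank and tighten its wing screw

## Task

The wing screw that holds the crank on the salad spinner has worked loose. First push the latch on the lid fully home, so that the crank is locked in its parked position, then stroke the screw's wings round clockwise with a fingertip, again and again, until the screw is snug. Only push things with the fingers: never take the latch or the screw between the fingers, do not force the screw hard, and leave the plate, spoon and scoop where they lie.

Things in the scene. Friction and masses are not known exactly. Their poses are not given: they have to be found in the camera images.
- spinner: hand-crank salad spinner, held to the table by its suction foot and level: clear bowl 240 mm across, white lid 256 mm across whose flat top lies 165 mm above the table. Origin: centre of its underside, on the crank's vertical axis. z up; its y axis points from that axis along the parked crank arm, and the latch lies on the -y side.
- latch (a joint): how far the latch has been pushed in, m: 0 = fully out (crank free), 0.016 = fully home, at its stop (crank locked). It slides level towards the crank's axis (the spinner's +y) against about 1.2 N of friction and stays where it is left.
- latch_end (a point): middle of the upright outer end face of the latch, the face to push. The latch is a grey block 30 mm wide and 13 mm high (2 to 15 mm above the lid's top) that sticks out of a white housing on the lid, 44 mm wide and 20 mm high; the end face lies 106 mm from the crank's axis when out, 90 mm when home; the housing's mouth lies at 84 mm. Only this end and a little of the sides stand free. Its axes are the spinner's.
- latch_side_a: the upright flank of the latch block on the spinner's +x side. Origin on the crank's axis, level with the lid's top; moves with the latch, axes as the spinner's.
- latch_side_b: the opposite flank of the latch block, on the spinner's -x side; same origin and axes. Touching both flanks at once means the latch is between the fingers.
- crank (a joint): angle of the crank about its vertical axis, rad, 0 = parked, arm along the spinner's +y; grows clockwise seen from above. With the latch out the crank is easier to turn than the screw (about 0.015 N m against 0.05 N m), so it would turn with the screw; with the latch home a tongue sits in the one notch of the hub's skirt ring and leaves it about 0.08 rad of play either way. The latch can go home only within about 0.08 rad of the parked position.
- crank_knob (a point): top of the black upright crank knob, 29 mm across, 96 mm from the crank's axis and 237 mm above the table. The white crank arm (24 mm wide) runs from the hub to it; top of the arm 188 mm, of the hub 189 mm above the table.
- screw (a joint): angle of the wing screw on the crank, rad, growing as it is tightened (clockwise from above); friction about 0.05 N m. It meets its firm stop, fully snug, at 6.8; it starts 4.6 to 6.6 short of that. At 0 the wings point along the spinner's x axis (crank parked).
- screw_mid (a point): on the screw's vertical axis (which is the crank's axis too) at half the height of the wings. The grey screw has two upright flat wings opposite each other: rounded discs 28 mm high and 7 mm thick, 72 mm over both, on a hub 19 mm across. Wings' underside 14 mm below this point, top 14 mm above it. The screw sinks 4 mm per turn: this point is 209 mm above the table at angle 0 and 204.7 mm when snug. Its x axis points along the wings, y square to their faces.
- wing_tip (a point): outermost point of one of the two wings, at half height, 36 mm from the axis; turns with the screw.
- screw_shank: the screw's shank, which carries the whole winged head. Origin on the axis, level with the wings' underside; it sinks but does not turn.
- wing_side_a: one broad side of the two-winged head (the side its y axis points to, both wings and half the hub). Origin on the axis, level with the wings' underside; x along the wings.
- wing_side_b: the opposite broad side of the head (the -y side). Same origin and axes as wing_side_a. Touching both sides at once means the screw is between the fingers.
- plate: loose round white ceramic serving plate, 210 mm across, 22 mm high; origin: centre of its underside. A bystander.
- spoon: loose short olive-wood spoon, 170 mm long, lying flat; origin under its middle. A bystander.
- scoop: loose stainless measuring scoop: cup 58 mm across, 30 mm high, with a flat handle 95 mm long to its -x; origin: centre of the cup's underside. A bystander.

How it is judged:
By the outcome, as a careful person would: the job done as asked, in the order asked, and still so for the second after the job is handed in, with the robot touching nothing.
It also fails if it takes over 72 s, if anything falls off the work surface, if the arm or the gripper's body presses on something with over 40 N, if the wrist force passes 120 N, or if a joint passes its speed limit or range.

## Robot

A 7-joint arm with a two-finger parallel gripper is mounted at the origin on the work surface. World frame = base frame: x ahead of the robot, y to its left, z up, the work surface at z = 0. Lengths are in m, angles in degrees, forces in N, time in s.
With the tool pointing down it reaches from about 0.35 to 0.9 m from the base axis. Payload 8.1 kg.
Tool frame: the origin (TCP) lies midway between the tips of the shut fingers; the grasp point (between the pads) lies 19 mm behind it; z points along the fingers, y is the line along which they close (so a half turn about z gives the same grasp; the last joint's range is limited). The gripper opens to 85 mm and grips with 20 to 120 N. Pads are 22 mm wide; open, the fingers measure 114 mm over their backs; the gripper's body (76 mm by 85 mm) begins 54 mm behind the grasp point. The pads swing forward as they close: fully open they stand 13 mm farther back than shut.
Start: joints at [-79.561, 24.895, 1.432, 90.138, -0.665, 64.973, -4.303], TCP at [0.176, 0.6, 0.231] pointing down, gripper open.
Joint ranges: [-149.89, 149.89], [-25.12, 119.58], [-72.63, 75.52], [4.76, 147.25], [-75.54, 255.54], [6.69, 114.76], [-157.13, 157.13]. Speed limits (degrees/s): [127.2, 127.2, 172.46, 172.46, 180, 180, 180].

## Interface

Orientations are given as a 3x3 rotation matrix whose columns are the frame's x, y, z axes.
In Python, from station import * gives the robot as it stands.
- The arm moves only by the shell command python3 -m inch 'ROWS' [FORCE]. ROWS is JSON, a list of rows, each an object with "xyz": the shift along the tool's x, y, z in mm, a list of three; "twist": the turn about the tool's z in degrees; "jaw": the closure in counts, from 0 (fully open) to 255 (shut). In form: [{"xyz": [x, y, z], "twist": twist, "jaw": jaw}, ...]. A call has 1 to 20 rows; each row is the pose to reach, as a shift and turn from the pose commanded when the call began, along the tool's axes at that moment; what a row does not reach only later rows make up. A row lasts 1/8 s, in which the tool goes at most 62.5 mm and 10.7 degrees, less where a joint would pass 70% of its speed; a pose out of reach is approached as far as the arm can. A call with a gripper value outside its range is refused whole. The fingers move at their own pace and stop on an object; FORCE is the grip in N (left out, the last holds). Time passes only in rows, so rows that repeat a pose let the fingers close. It gives the time, the measured TCP pose, the force, the opening and the grip force at its end, in the units of the state.
- observe(): the state, without advancing time (a new reading comes with each control period).
- snapshot(name): name is "side" or "top" or "wrist"; returns the picture (384x512x3 uint8, red, green, blue); there is no depth.
- camera_params(name): a dict with "fx", "fy", "cx", "cy" (pixels), "rvec" (rotation vector, rad) and "tvec" (3), from world to camera coordinates, as OpenCV has them; the wrist camera has in their place "T_tool_cam" (4x4, takes a point from camera to tool coordinates, whose origin is the TCP and whose axes are the flange's). Camera axes: x right, y down, z forward; pixel columns grow to the right and rows downward; lengths in m; the calibration is good to about 2 mm. A picture is of the moment at which its call begins: read the wrist's pose just before it. camera_params takes no time and is no camera call.
- finish_job(): hands the job in; it is judged then, once.
Trained networks look in the newest picture that a camera, given by its name, has taken for a name from the list of things; names that differ only in an ending like _2 or _b are one class to them, and where a whole thing is asked for, a point or a joint stands for the part that bears it (a point fixed in the world has none). Each returns a list of dicts, best first, with "score" (0 to 1); they miss things now and then, are a little off and sometimes report something else, mostly with a low value. They report only what shows in the picture. A call takes as long as a camera call.
- look_for(camera, target): "position" ([x, y, z] in m, in world coordinates, good to about 4 mm: the middle of the surface that is visible of it).
- landmark_of(camera, target): "position" ([x, y, z] in m, in world coordinates, good to about 4 mm: a listed point, or the origin of a listed thing).
The state is a dict: "clock": time; "qpos": joint angles; "qd": joint speeds; "effort": joint torques, N m; "tcp_pos": TCP position; "tcp_rot": TCP orientation; "contact_force": force on the tool from outside, world axes, zero at the start; "ft_torque": the same for the moment, N m; "width": finger opening in m; "gripper_force": force on a finger pad.
Only numpy, scipy, OpenCV 4.12 (cv2) and the standard library are available. Lean on these libraries where they do the work, as an engineer would, in place of code of your own. Each camera call takes 0.05 s, during which the arm holds its last target. There are 200 camera calls.

## Working session

There is one attempt and no reset: what is moved stays moved. The work goes in short steps, Python scripts to look and compute and a shell command to move; the robot and the scene stay as the last step left them, time stands still between calls to the robot, and variables do not carry over. Pictures are saved under pics/ and viewed, at most 10 in all, crops included, and the job is handed in when it is done.

```bash
mkdir -p pics; ls; python3 - <<'E'
from station import *
import cv2,numpy as np
s=observe();print(s)
a=snapshot("top");b=snapshot("side")
cv2.imwrite("pics/a.png",np.hstack([a,b])[:,:,::-1][:, :, :].copy() if 0 else cv2.resize(np.hstack([a,b])[:,:,::-1],(800,300)))
for c in("top","side"):
  for t in("spinner","latch_end","crank_knob","screw_mid","wing_tip","plate","spoon","scoop"):
    print(c,t,[(np.round(d["position"],4).tolist(),round(d["score"],2)) for d in landmark_of(c,t)[:2]])
E
```

```text
pics
{'clock': 0.0, 'qpos': array([-79.55958098,  24.93581557,   1.43208904,  90.18881417,
        -0.66319433,  64.97072622,  -4.30224796]), 'qd': array([ 0.02756768,  0.01112582, -0.02209825, -0.07061964, -0.00217534,
        0.05686632,  0.03165465]), 'effort': array([-1.75451765e-03, -6.70459771e+01,  1.02449521e+00, -3.16230798e+01,
        1.55631424e-02,  1.22557071e-02, -2.77443050e-06]), 'tcp_pos': array([0.17555224, 0.5993338 , 0.23053504]), 'tcp_rot': array([[-9.59693472e-01,  2.81048699e-01, -2.61086803e-04],
       [ 2.81048768e-01,  9.59692319e-01, -1.49728865e-03],
       [-1.70248027e-04, -1.51031627e-03, -9.99998845e-01]]), 'contact_force': array([-0.3891677 ,  1.0446077 ,  0.21022585]), 'ft_torque': array([-0.02342324,  0.00614463, -0.00091268]), 'gripper_force': 0.0, 'width': 0.08562541191200951}
top spinner [([0.5403, 0.0537, 0.2089], 0.46)]
top latch_end [([0.5244, -0.0506, 0.171], 0.52)]
top crank_knob [([0.5604, 0.1462, 0.2358], 0.61)]
top screw_mid [([0.5404, 0.0517, 0.2064], 0.58), ([0.4338, -0.3125, -0.0013], 0.25)]
top wing_tip [([0.5323, 0.02, 0.2054], 0.54)]
top plate [([0.5412, 0.3704, -0.0031], 0.7)]
top spoon [([0.4344, -0.3111, -0.0006], 0.61)]
top scoop [([0.6569, -0.3336, 0.0007], 0.86)]
side spinner [([0.5401, 0.0491, 0.195], 0.75), ([0.5424, 0.0511, 0.0013], 0.72)]
side latch_end [([0.5288, -0.0524, 0.1776], 0.6)]
side crank_knob [([0.541, 0.0546, 0.207], 0.75), ([0.5576, 0.1444, 0.2378], 0.72)]
side screw_mid [([0.5422, 0.0528, 0.206], 0.43)]
side wing_tip [([0.5297, 0.0175, 0.2081], 0.72), ([0.4312, -0.3096, 0.0012], 0.7)]
side plate [([0.5384, 0.3676, -0.0044], 0.68)]
side spoon [([0.6606, -0.334, -0.0022], 0.73), ([0.4358, -0.3105, -0.0031], 0.56)]
side scoop [([0.6621, -0.3355, -0.0014], 0.64)]
```

View pics/a.png

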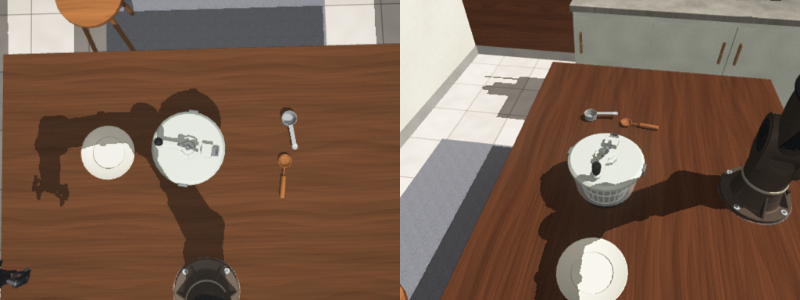

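The pictures show the spinner with its knob to the left (+y) and the latch housing to the right (-y); the plate, spoon and scoop are well clear. The wings lie roughly along the crank arm. Next I go above the spinner for a close look.

```bash
cat > h.py <<'E'
from station import *
import numpy as np, cv2
def shift(p, s=None):
    s=s or observe(); return np.round(1000*s["tcp_rot"].T@(np.array(p)-s["tcp_pos"]),1).tolist()
def st():
    s=observe(); R=s["tcp_rot"]
    print("t",round(s["clock"],2),"tcp",np.round(s["tcp_pos"]*1000,1),"yaw_ty",round(np.degrees(np.arctan2(R[1,1],R[0,1])),1),"F",np.round(s["contact_force"],1),"w",round(s["width"],3),"j",np.round(s["qpos"],0)); return s
E
python3 - <<'E'
from h import *
st();print(shift([.176,.6,.40]),shift([.52,-.03,.40]),camera_params("wrist"))
E
```

```text
t 0.9 tcp [175.6 599.8 231.3] yaw_ty 73.7 F [ 0.5 -0.3 -0.3] w 0.085 j [-80.  25.   1.  90.  -1.  65.  -4.]
[-0.3, 0.3, -168.7] [-507.5, -507.7, -168.7] {'fx': 334.3908511639745, 'fy': 334.3908511639745, 'cx': 256.1380247082752, 'cy': 187.71674894950925, 'T_tool_cam': array([[ 1.07693310e-04, -9.44703317e-01, -3.27926259e-01,
         8.53812889e-02],
       [ 9.99999892e-01, -4.63842087e-05,  4.62032578e-04,
         4.03150727e-04],
       [-4.51694309e-04, -3.27926273e-01,  9.44703210e-01,
        -1.42193164e-01],
       [ 0.00000000e+00,  0.00000000e+00,  0.00000000e+00,
         1.00000000e+00]])}
```

```bash
python3 -m inch '[{"xyz":[-20,-20,-60],"twist":-7,"jaw":255},{"xyz":[-50,-50,-115],"twist":-7,"jaw":255},{"xyz":[-90,-90,-150],"twist":-7,"jaw":255},{"xyz":[-130,-130,-168],"twist":-7,"jaw":255},{"xyz":[-508,-508,-168],"twist":-7,"jaw":255},{"xyz":[-508,-508,-168],"twist":-7,"jaw":255},{"xyz":[-508,-508,-168],"twist":-7,"jaw":255},{"xyz":[-508,-508,-168],"twist":-7,"jaw":255},{"xyz":[-508,-508,-168],"twist":-7,"jaw":255},{"xyz":[-508,-508,-168],"twist":-7,"jaw":255},{"xyz":[-508,-508,-168],"twist":-7,"jaw":255},{"xyz":[-508,-508,-168],"twist":-7,"jaw":255},{"xyz":[-508,-508,-168],"twist":-7,"jaw":255},{"xyz":[-508,-508,-168],"twist":-7,"jaw":255},{"xyz":[-508,-508,-168],"twist":-7,"jaw":255},{"xyz":[-508,-508,-168],"twist":-7,"jaw":255}]'
python3 - <<'E'
from h import *
st();a=snapshot("wrist");cv2.imwrite("pics/w1.png",a[:,:,::-1])
for t in("spinner","latch_end","latch","crank_knob","screw_mid","wing_tip"):
    print(t,[(np.round(d["position"],4).tolist(),round(d["score"],2)) for d in (landmark_of if t!="latch" else look_for)("wrist",t)[:3]])
st()
E
```

```text
clock: 2.9
tcp_pos: [0.5201, -0.029, 0.3993]
tcp_rot: [[-0.987, 0.16, -0.0], [0.16, 0.987, 0.001], [0.0, 0.001, -1.0]]
contact_force: [-0.0, -0.5, -0.5]
width: 0.0002
gripper_force: 0.0
t 2.9 tcp [520.1 -29.  399.3] yaw_ty 80.8 F [-0.  -0.5 -0.5] w 0.0 j [-30.  10.  33.  90.  -5.  82.  84.]
spinner [([0.429, -0.3092, -0.0038], 0.34)]
latch_end [([0.5245, -0.053, 0.1765], 0.87)]
latch [([0.5219, -0.0373, 0.1824], 0.64), ([0.546, 0.0736, 0.184], 0.19)]
crank_knob [([0.5572, 0.1424, 0.2348], 0.62)]
screw_mid [([0.5431, 0.0488, 0.2093], 0.88)]
wing_tip [([0.5329, 0.0134, 0.2134], 0.64), ([0.5248, -0.0517, 0.1755], 0.5), ([0.5556, 0.1437, 0.2336], 0.3)]
t 3.25 tcp [520.3 -30.2 399.4] yaw_ty 80.7 F [ 0.7  0.  -0.5] w -0.0 j [-30.  10.  33.  90.  -5.  82.  84.]
```

View pics/w1.png

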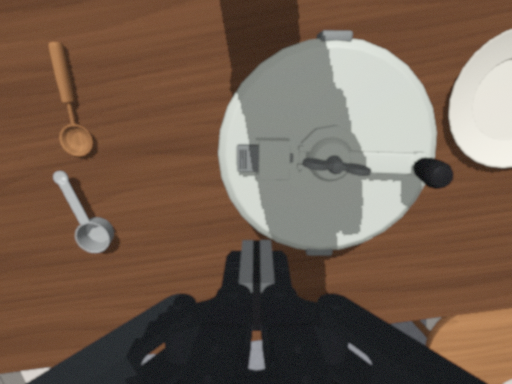

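The wrist picture shows the latch's outer end at about (240,159), the screw hub at (337,165), the wings from (303,161) to (370,170), and the knob at (432,173).

```bash
cat >> h.py <<'E'
def ray(px,z,s):
    c=camera_params("wrist");T=c["T_tool_cam"]
    d=np.array([(px[0]-c["cx"])/c["fx"],(px[1]-c["cy"])/c["fy"],1.])
    R=s["tcp_rot"];o=s["tcp_pos"]+R@T[:3,3];d=R@T[:3,:3]@d
    return o+d*(z-o[2])/d[2]
E
python3 - <<'E'
from h import *
s=observe()
P={k:ray(p,z,s) for k,p,z in [("latch",(239,159),.1735),("hub",(337,165),.215),("w1",(303,161),.208),("w2",(370,170),.208),("knob",(432,173),.237),("lidL",(219,147),.165),("lidR",(436,147),.165)]}
for k,v in P.items():print(k,np.round(v*1000,1))
g=lambda a,b:np.degrees(np.arctan2(*(P[b]-P[a])[1::-1]))
print(g("latch","knob"),g("latch","hub"),g("hub","knob"),g("w1","w2"))
E
```

```text
latch [525.3 -49.9 173.5]
hub [537.4  50.5 215. ]
w1 [529.6  17.8 208. ]
w2 [550.4  85.3 208. ]
knob [553.  134.5 237. ]
lidL [509.8 -70.8 165. ]
lidR [549.9 174.3 165. ]
81.46341402054082 83.15057428308167 79.4650518579853 72.88270194835226
```

```bash
python3 -m inch '[{"xyz":[-7,-55,60],"twist":0,"jaw":255},{"xyz":[-7,-55,120],"twist":0,"jaw":255},{"xyz":[-7,-55,180],"twist":0,"jaw":255},{"xyz":[-7,-55,215],"twist":0,"jaw":255},{"xyz":[-7,-55,228],"twist":0,"jaw":255},{"xyz":[-7,-55,228],"twist":0,"jaw":255}]'
python3 -m inch '[{"xyz":[0,6,0],"twist":0,"jaw":255},{"xyz":[0,12,0],"twist":0,"jaw":255},{"xyz":[0,15,0],"twist":0,"jaw":255},{"xyz":[0,18,0],"twist":0,"jaw":255},{"xyz":[0,21,0],"twist":0,"jaw":255},{"xyz":[0,24,0],"twist":0,"jaw":255},{"xyz":[0,24,0],"twist":0,"jaw":255}]'
```

```text
clock: 4.0
tcp_pos: [0.5187, -0.0859, 0.1717]
tcp_rot: [[-0.987, 0.162, -0.0], [0.162, 0.987, -0.0], [0.0, -0.0, -1.0]]
contact_force: [0.6, 0.5, 0.1]
width: 0.0
gripper_force: 0.0
clock: 4.88
tcp_pos: [0.5223, -0.0621, 0.1713]
tcp_rot: [[-0.987, 0.162, -0.0], [0.162, 0.987, 0.0], [0.0, -0.0, -1.0]]
contact_force: [-0.3, -0.7, -0.5]
width: 0.0002
gripper_force: 0.0
```

```bash
python3 -m inch '[{"xyz":[0,3,0],"twist":0,"jaw":255},{"xyz":[0,6,0],"twist":0,"jaw":255},{"xyz":[0,8,0],"twist":0,"jaw":255},{"xyz":[0,8,0],"twist":0,"jaw":255}]' | egrep 'pos|force'
python3 -m inch '[{"xyz":[0,1.5,0],"twist":0,"jaw":255},{"xyz":[0,3,0],"twist":0,"jaw":255},{"xyz":[0,3,0],"twist":0,"jaw":255}]'| egrep 'pos|force'
python3 - <<'E'
from h import *
s=st();print(s["ft_torque"]);a=snapshot("top");cv2.imwrite("pics/t2.png",cv2.resize(a[130:260,170:310,::-1],None,fx=4,fy=4))
print(landmark_of("top","latch_end")[:2])
E
```

```text
tcp_pos: [0.5236, -0.054, 0.1713]
contact_force: [1.8, 1.1, -0.0]
gripper_force: 0.0
tcp_pos: [0.5241, -0.0512, 0.1713]
contact_force: [-0.3, -0.1, -0.7]
gripper_force: 0.2
t 5.75 tcp [524.1 -51.2 171.3] yaw_ty 80.7 F [-0.3 -0.1 -0.7] w -0.0 j [-24.  21.  32. 110. -14.  53.  95.]
[-0.1069696  -0.02871956 -0.03503103]
[{'position': [0.5616, 0.1458, 0.2356], 'score': 0.31}]
```

View pics/t2.png

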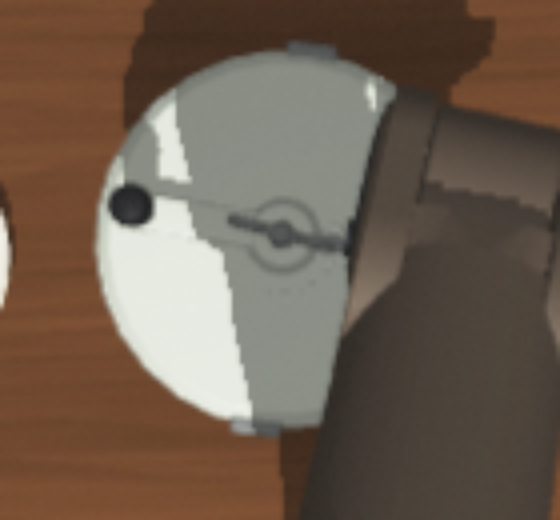

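The top picture shows the arm covering the latch, the wings unmoved, and the crank still parked. I keep pushing until the force rises.

```bash
for i in 1 2 3; do :; done
python3 -m inch '[{"xyz":[0,1.5,0],"twist":0,"jaw":255},{"xyz":[0,3,0],"twist":0,"jaw":255},{"xyz":[0,3,0],"twist":0,"jaw":255}]'| egrep 'pos|contact'
python3 -m inch '[{"xyz":[0,1.5,0],"twist":0,"jaw":255},{"xyz":[0,2,0],"twist":0,"jaw":255},{"xyz":[0,2,0],"twist":0,"jaw":255}]'| egrep 'pos|contact'
```

```text
tcp_pos: [0.5244, -0.0492, 0.1713]
contact_force: [-1.3, -5.2, 1.1]
tcp_pos: [0.5244, -0.049, 0.1713]
contact_force: [-1.5, -10.5, 0.1]
```

```bash
python3 -m inch '[{"xyz":[0,-20,0],"twist":0,"jaw":255},{"xyz":[0,-20,-60],"twist":0,"jaw":255},{"xyz":[0,0,-110],"twist":0,"jaw":255},{"xyz":[0,30,-130],"twist":0,"jaw":255},{"xyz":[0,60,-130],"twist":0,"jaw":255},{"xyz":[0,60,-130],"twist":0,"jaw":255}]'| egrep 'pos|contact'
python3 - <<'E'
from h import *
s=st();a=snapshot("wrist");cv2.imwrite("pics/w2.png",cv2.resize(a[:300,100:500,::-1],None,fx=2,fy=2))
for t in("latch_end","crank_knob","screw_mid","wing_tip"):
    print(t,[(np.round(d["position"],4).tolist(),round(d["score"],2)) for d in landmark_of("wrist",t)[:3]])
E
```

```text
tcp_pos: [0.5348, 0.0164, 0.3012]
contact_force: [-0.1, 0.0, -0.6]
t 7.35 tcp [534.8  16.4 301.2] yaw_ty 81.0 F [-0.1  0.  -0.6] w 0.0 j [-33.  14.  32.  99.  -8.  70.  83.]
latch_end [([0.5244, -0.037, 0.1747], 0.69)]
crank_knob [([0.5551, 0.1408, 0.2323], 0.65)]
screw_mid [([0.5411, 0.0509, 0.2069], 0.83)]
wing_tip [([0.5339, 0.0173, 0.2144], 0.68)]
```

View pics/w2.png

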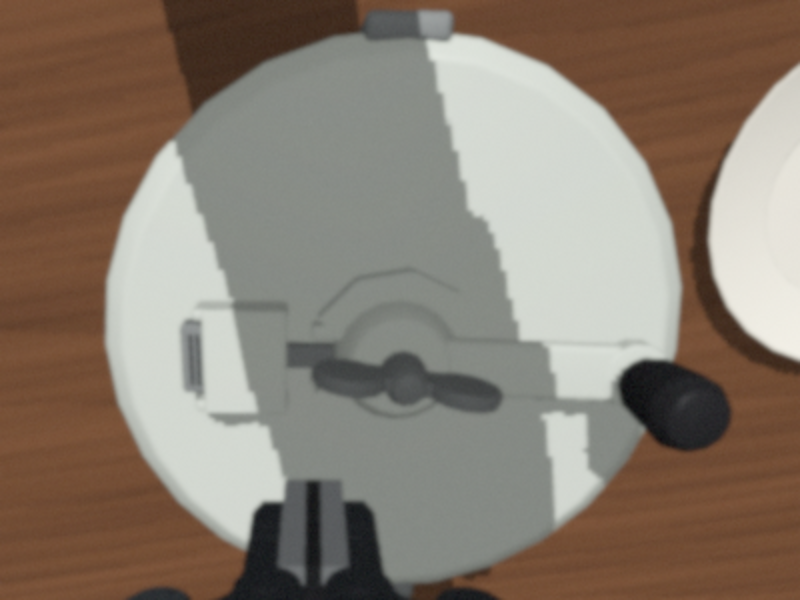

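The latch is home: its end sits at about (183,355) in the crop and the tongue now reaches the hub. The wings run from (313,373) to (501,393), with the hub at (403,378).

```bash
cat >> h.py <<'E'
def wings(p1,p2,z):  # px of tips -> centre, world angle
    s=observe();a,b=ray(p1,z,s),ray(p2,z,s);d=b-a
    print("c",np.round((a+b)*500,1),"len",round(1000*np.hypot(*d[:2]),1),"ang",round(np.degrees(np.arctan2(d[1],d[0])),1))
E
python3 - <<'E'
from h import *
wings((256.5,186.5),(350.5,196.5),.208);s=observe()
print(ray((301.5,189),.22,s)*1000, ray((191.5,177.5),.173,s)*1000)
E
python3 -m inch '[{"xyz":[0,0,0],"twist":-10,"jaw":255},{"xyz":[0,0,0],"twist":-20,"jaw":255},{"xyz":[0,0,0],"twist":-30,"jaw":255},{"xyz":[0,0,0],"twist":-40,"jaw":255},{"xyz":[0,0,0],"twist":-50,"jaw":255},{"xyz":[0,0,0],"twist":-60,"jaw":255},{"xyz":[0,0,0],"twist":-70,"jaw":255},{"xyz":[0,0,0],"twist":-80,"jaw":255},{"xyz":[0,0,0],"twist":-90,"jaw":255},{"xyz":[0,0,0],"twist":-100,"jaw":255},{"xyz":[0,0,0],"twist":-110,"jaw":255},{"xyz":[0,0,0],"twist":-120,"jaw":255},{"xyz":[0,0,0],"twist":-130,"jaw":255},{"xyz":[0,0,0],"twist":-140,"jaw":255},{"xyz":[0,0,0],"twist":-150,"jaw":255},{"xyz":[0,0,0],"twist":-160,"jaw":255},{"xyz":[0,0,0],"twist":-166,"jaw":255},{"xyz":[0,0,0],"twist":-172,"jaw":255}]'| egrep 'pos|contact'
python3 - <<'E'
from h import *
s=st();print(shift([.5275,.0805,.24]))
E
```

```text
c [539.6  47.6 208. ] len 71.1 ang 74.2
[532.92976637  45.13274822 220.        ] [524.821281   -41.56615257 173.        ]
tcp_pos: [0.5224, 0.0965, 0.2195]
contact_force: [-0.2, 0.4, -0.5]
t 9.85 tcp [522.4  96.5 219.5] yaw_ty -142.0 F [-0.2  0.4 -0.5] w -0.0 j [ 24.  35. -73. 102.  45.  78. 157.]
[19.6, 7.1, -16.4]
```

```bash
python3 -m inch '[{"xyz":[0,0,-40],"twist":0,"jaw":255},{"xyz":[0,0,-80],"twist":0,"jaw":255},{"xyz":[0,0,-100],"twist":10,"jaw":255},{"xyz":[0,0,-100],"twist":20,"jaw":255},{"xyz":[0,0,-100],"twist":30,"jaw":255},{"xyz":[0,0,-100],"twist":40,"jaw":255},{"xyz":[0,0,-100],"twist":50,"jaw":255},{"xyz":[0,0,-100],"twist":60,"jaw":255},{"xyz":[0,0,-100],"twist":70,"jaw":255},{"xyz":[0,0,-100],"twist":80,"jaw":255},{"xyz":[0,0,-100],"twist":80,"jaw":255}]'| egrep 'pos|contact'
python3 - <<'E'
from h import *
s=st();print(shift([.5275,.0805,.24]))
E
```

```text
tcp_pos: [0.5149, 0.1161, 0.3179]
contact_force: [-0.1, -0.8, 0.2]
t 11.22 tcp [514.9 116.1 317.9] yaw_ty 138.8 F [-0.1 -0.8  0.2] w -0.0 j [ 15.  21. -56.  94.  29.  80.  91.]
[9.9, -17.4, 84.3]
```

```bash
python3 -m inch '[{"xyz":[0,0,0],"twist":0,"jaw":255},{"xyz":[0,0,0],"twist":0,"jaw":255}]'
python3 - <<'E'
from h import *
s=st();a=snapshot("wrist");cv2.imwrite("pics/w3.png",a[:,:,::-1])
E
```

```text
clock: 11.48
tcp_pos: [0.5148, 0.1168, 0.3178]
tcp_rot: [[-0.668, -0.741, 0.076], [-0.738, 0.644, -0.202], [0.101, -0.191, -0.976]]
contact_force: [0.2, 0.5, -0.3]
width: -0.0
gripper_force: 0.0
t 11.47 tcp [514.8 116.8 317.8] yaw_ty 139.0 F [ 0.2  0.5 -0.3] w -0.0 j [ 15.  21. -56.  94.  29.  80.  91.]
```

View pics/w3.png

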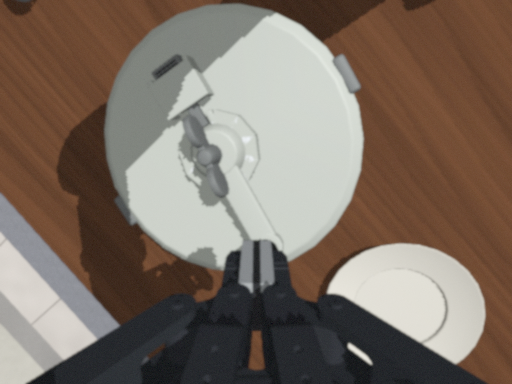

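Despite the latched crank and unmoved wings, the tool now leans about 12° after the wrist limit. That is still usable for pushing. I'll plan the orbit from the full tool rotation.

```bash
cat >> h.py <<'E'
A=np.array([.541,.051]); HX,HY=11.,12.
def plan(alphas,psis=None,z=.199,r=24.,push=0,psimax=139.):
    """rows (tool-frame mm, twist) for finger behind the wing at world angle alpha"""
    s=observe();R=s["tcp_rot"];psi0=np.degrees(np.arctan2(R[1,1],R[0,1]))
    for i,a in enumerate(alphas):
        psi=min(psimax,a+90) if psis is None else psis[i]
        zz=z if np.isscalar(z) else z[i]
        m=np.radians(psi-a-90); d=3.5+HY*abs(np.cos(m))+HX*abs(np.sin(m))-push
        al=np.radians(a);u=np.array([np.cos(al),np.sin(al)]);n=np.array([u[1],-u[0]])
        p=A+(r*u-d*n)/1000; zt=R[:,2]; p=np.append(p+zt[:2]*.008,zz)
        x=1000*R.T@(p-s["tcp_pos"])
        print('{"xyz":[%.0f,%.0f,%.0f],"twist":%.0f,"jaw":255},'%(*x,psi0-psi),end="")
    print()
E
python3 - <<'E'
from h import *
plan([87,87,87],z=[.30,.25,.199])
E
```

```text
{"xyz":[24,-30,27],"twist":-0,"jaw":255},{"xyz":[19,-21,75],"twist":-0,"jaw":255},{"xyz":[14,-11,125],"twist":-0,"jaw":255},
```

```bash
python3 -m inch '[{"xyz":[24,-30,27],"twist":0,"jaw":255},{"xyz":[19,-21,75],"twist":0,"jaw":255},{"xyz":[17,-16,100],"twist":0,"jaw":255},{"xyz":[14,-11,125],"twist":0,"jaw":255},{"xyz":[14,-11,125],"twist":0,"jaw":255}]'
python3 - <<'E'
from h import *
s=st();a=snapshot("wrist");cv2.imwrite("pics/w4.png",a[:,:,::-1])
plan(np.arange(78,-10,-8.))
E
```

```text
clock: 12.15
tcp_pos: [0.5221, 0.0738, 0.1979]
tcp_rot: [[-0.668, -0.741, 0.073], [-0.737, 0.645, -0.203], [0.103, -0.189, -0.977]]
contact_force: [-0.2, 0.1, 0.1]
width: -0.0002
gripper_force: 0.0
t 12.15 tcp [522.1  73.8 197.9] yaw_ty 139.0 F [-0.2  0.1  0.1] w -0.0 j [ 16.  26. -53. 105.  36.  66.  87.]
{"xyz":[-5,-2,0],"twist":-0,"jaw":255},{"xyz":[-9,-4,0],"twist":-0,"jaw":255},{"xyz":[-13,-8,0],"twist":-0,"jaw":255},{"xyz":[-16,-12,1],"twist":-0,"jaw":255},{"xyz":[-19,-16,1],"twist":3,"jaw":255},{"xyz":[-20,-19,2],"twist":11,"jaw":255},{"xyz":[-22,-23,2],"twist":19,"jaw":255},{"xyz":[-22,-27,3],"twist":27,"jaw":255},{"xyz":[-23,-31,4],"twist":35,"jaw":255},{"xyz":[-22,-35,5],"twist":43,"jaw":255},{"xyz":[-21,-39,6],"twist":51,"jaw":255},
```

View pics/w4.png

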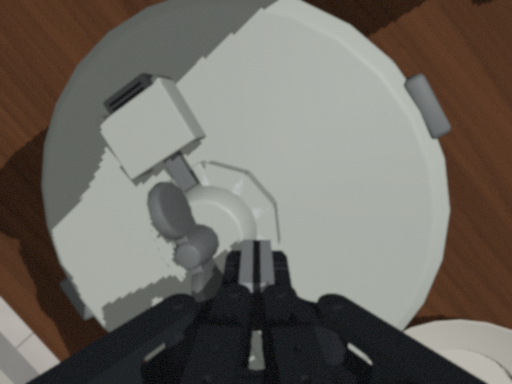

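The fingertip at (258,245) is beside the crank-side wing, at about (205,285), on its correct, trailing side. Starting the first stroke.

```bash
python3 -m inch '[{"xyz":[-5,-2,0],"twist":0,"jaw":255},{"xyz":[-9,-4,0],"twist":0,"jaw":255},{"xyz":[-13,-8,0],"twist":0,"jaw":255},{"xyz":[-16,-12,1],"twist":0,"jaw":255},{"xyz":[-19,-16,1],"twist":3,"jaw":255},{"xyz":[-20,-19,2],"twist":11,"jaw":255},{"xyz":[-22,-23,2],"twist":19,"jaw":255},{"xyz":[-22,-27,3],"twist":27,"jaw":255},{"xyz":[-23,-31,4],"twist":35,"jaw":255},{"xyz":[-22,-35,5],"twist":43,"jaw":255},{"xyz":[-21,-39,6],"twist":51,"jaw":255}]'
python3 - <<'E'
from h import *
s=st();print(s["ft_torque"]);a=snapshot("top");cv2.imwrite("pics/t3.png",cv2.resize(a[130:260,170:310,::-1],None,fx=4,fy=4))
print([(np.round(d["position"],4).tolist(),round(d["score"],2)) for d in landmark_of("top","wing_tip")])
plan(np.arange(-10,-100,-8.))
E
```

```text
clock: 13.58
tcp_pos: [0.5673, 0.0644, 0.1992]
tcp_rot: [[-0.995, 0.059, 0.078], [0.042, 0.979, -0.2], [-0.088, -0.196, -0.977]]
contact_force: [0.6, 2.3, 1.7]
width: -0.0
gripper_force: 1.3
t 13.57 tcp [567.3  64.4 199.2] yaw_ty 86.6 F [0.6 2.3 1.7] w -0.0 j [  9.  26. -40. 100.  32.  65.  43.]
[0.6999683  0.08274933 0.06191263]
[([0.5056, 0.0582, 0.206], 0.46)]
{"xyz":[-1,-3,1],"twist":7,"jaw":255},{"xyz":[-2,-7,2],"twist":15,"jaw":255},{"xyz":[-3,-11,3],"twist":23,"jaw":255},{"xyz":[-4,-14,3],"twist":31,"jaw":255},{"xyz":[-3,-18,4],"twist":39,"jaw":255},{"xyz":[-3,-22,5],"twist":47,"jaw":255},{"xyz":[-1,-26,6],"twist":55,"jaw":255},{"xyz":[1,-29,6],"twist":63,"jaw":255},{"xyz":[3,-33,7],"twist":71,"jaw":255},{"xyz":[5,-36,7],"twist":79,"jaw":255},{"xyz":[9,-38,7],"twist":87,"jaw":255},{"xyz":[12,-40,7],"twist":95,"jaw":255},
```

View pics/t3.png

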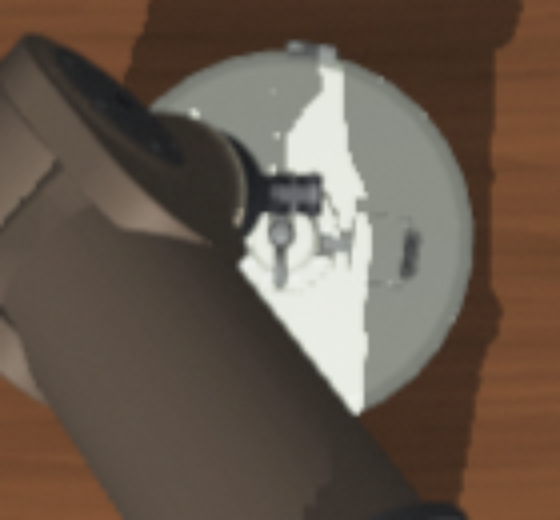

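The wing has come round to lie along world x, with its free tip at (283,285) in the crop, and the latch is still home. Continuing the stroke.

```bash
python3 -m inch '[{"xyz":[-1,-3,1],"twist":7,"jaw":255},{"xyz":[-2,-7,2],"twist":15,"jaw":255},{"xyz":[-3,-11,3],"twist":23,"jaw":255},{"xyz":[-4,-14,3],"twist":31,"jaw":255},{"xyz":[-3,-18,4],"twist":39,"jaw":255},{"xyz":[-3,-22,5],"twist":47,"jaw":255},{"xyz":[-1,-26,6],"twist":55,"jaw":255},{"xyz":[1,-29,6],"twist":63,"jaw":255},{"xyz":[3,-33,7],"twist":71,"jaw":255},{"xyz":[5,-36,7],"twist":79,"jaw":255},{"xyz":[9,-38,7],"twist":87,"jaw":255},{"xyz":[12,-40,7],"twist":95,"jaw":255}]'
python3 - <<'E'
from h import *
s=st();snapshot("top")
print([(np.round(d["position"],4).tolist(),round(d["score"],2)) for d in landmark_of("top","wing_tip")])
plan(np.arange(-106,-190,-8.))
E
```

```text
clock: 15.18
tcp_pos: [0.554, 0.0232, 0.1996]
tcp_rot: [[0.142, 0.987, 0.079], [0.971, -0.124, -0.202], [-0.19, 0.105, -0.976]]
contact_force: [3.4, -0.4, 1.9]
width: -0.0
gripper_force: 1.6
t 15.18 tcp [554.   23.2 199.6] yaw_ty -7.2 F [ 3.4 -0.4  1.9] w -0.0 j [ -0.  20. -21. 105.  23.  58. -40.]
[]
{"xyz":[-2,-4,1],"twist":9,"jaw":255},{"xyz":[-3,-7,0],"twist":17,"jaw":255},{"xyz":[-4,-11,0],"twist":25,"jaw":255},{"xyz":[-4,-15,-0],"twist":33,"jaw":255},{"xyz":[-4,-19,-1],"twist":41,"jaw":255},{"xyz":[-3,-23,-1],"twist":49,"jaw":255},{"xyz":[-2,-27,-2],"twist":57,"jaw":255},{"xyz":[-0,-30,-3],"twist":65,"jaw":255},{"xyz":[2,-33,-3],"twist":73,"jaw":255},{"xyz":[5,-36,-4],"twist":81,"jaw":255},{"xyz":[8,-39,-5],"twist":89,"jaw":255},
```

```bash
python3 -m inch '[{"xyz":[-2,-4,1],"twist":9,"jaw":255},{"xyz":[-3,-7,0],"twist":17,"jaw":255},{"xyz":[-4,-11,0],"twist":25,"jaw":255},{"xyz":[-4,-15,0],"twist":33,"jaw":255},{"xyz":[-4,-19,-1],"twist":41,"jaw":255},{"xyz":[-3,-23,-1],"twist":49,"jaw":255},{"xyz":[-2,-27,-2],"twist":57,"jaw":255},{"xyz":[0,-30,-3],"twist":65,"jaw":255},{"xyz":[2,-33,-3],"twist":73,"jaw":255},{"xyz":[5,-36,-4],"twist":81,"jaw":255},{"xyz":[8,-39,-5],"twist":89,"jaw":255}]'
python3 - <<'E'
from h import *
s=st();print(s["tcp_rot"][:,2]);snapshot("top")
print([(np.round(d["position"],4).tolist(),round(d["score"],2)) for d in landmark_of("top","wing_tip")])
yaw=np.degrees(np.arctan2(*s["tcp_rot"][1::-1,1]))
al=np.arange(-190,-234,-4.);plan(al,psis=[yaw+0*a for a in al])
E
```

```text
clock: 16.65
tcp_pos: [0.515, 0.0361, 0.1982]
tcp_rot: [[0.99, -0.123, 0.075], [-0.106, -0.973, -0.203], [0.098, 0.193, -0.976]]
contact_force: [1.5, -1.5, 0.1]
width: 0.0001
gripper_force: 1.1
t 16.65 tcp [515.   36.1 198.2] yaw_ty -97.2 F [ 1.5 -1.5  0.1] w 0.0 j [ -15.   16.   -5.  110.   17.   55. -126.]
[ 0.07539881 -0.20343535 -0.97618086]
[([0.5745, 0.0463, 0.2042], 0.45)]
{"xyz":[0,-1,-1],"twist":0,"jaw":255},{"xyz":[-1,-2,-1],"twist":0,"jaw":255},{"xyz":[-2,-3,-2],"twist":0,"jaw":255},{"xyz":[-3,-5,-2],"twist":0,"jaw":255},{"xyz":[-3,-6,-2],"twist":0,"jaw":255},{"xyz":[-4,-8,-3],"twist":0,"jaw":255},{"xyz":[-5,-9,-3],"twist":0,"jaw":255},{"xyz":[-5,-11,-4],"twist":0,"jaw":255},{"xyz":[-6,-13,-4],"twist":0,"jaw":255},{"xyz":[-6,-15,-4],"twist":0,"jaw":255},{"xyz":[-6,-17,-5],"twist":0,"jaw":255},
```

```bash
python3 -m inch '[{"xyz":[0,-1,-1],"twist":0,"jaw":255},{"xyz":[-1,-2,-1],"twist":0,"jaw":255},{"xyz":[-2,-3,-2],"twist":0,"jaw":255},{"xyz":[-3,-5,-2],"twist":0,"jaw":255},{"xyz":[-3,-6,-2],"twist":0,"jaw":255},{"xyz":[-4,-8,-3],"twist":0,"jaw":255},{"xyz":[-4,-8,-3],"twist":0,"jaw":255}]' |egrep 'pos|cont'
python3 -m inch '[{"xyz":[-0.5,-1,0],"twist":0,"jaw":255},{"xyz":[-1,-2,-0.5],"twist":0,"jaw":255},{"xyz":[-1,-2,-0.5],"twist":0,"jaw":255}]' |egrep 'pos|cont'
python3 - <<'E'
from h import *
s=st();snapshot("top")
print([(np.round(d["position"],4).tolist(),round(d["score"],2)) for d in landmark_of("top","wing_tip")])
E
```

```text
tcp_pos: [0.5116, 0.0461, 0.1992]
contact_force: [-0.7, -1.1, 0.0]
tcp_pos: [0.5109, 0.048, 0.1992]
contact_force: [-1.0, -1.6, 0.5]
t 18.0 tcp [510.9  48.  199.2] yaw_ty -97.3 F [-1.  -1.6  0.5] w -0.0 j [ -16.   16.   -6.  110.   17.   55. -128.]
[([0.571, 0.0354, 0.2019], 0.61)]
```

```bash

python3 -m inch '[{"xyz":[-0.5,-1.5,0],"twist":0,"jaw":255},{"xyz":[-0.5,-3,-0.5],"twist":0,"jaw":255},{"xyz":[-0.5,-3,-0.5],"twist":0,"jaw":255}]' |egrep 'pos|cont'
python3 -m inch '[{"xyz":[-0.2,-1,0],"twist":0,"jaw":255},{"xyz":[-0.3,-2,-0.5],"twist":0,"jaw":255},{"xyz":[-0.3,-2,-0.5],"twist":0,"jaw":255}]' |egrep 'pos|cont'
python3 - <<'E'
from h import *
s=st();print(s["ft_torque"]);a=snapshot("top");cv2.imwrite("pics/t5.png",cv2.resize(a[130:260,170:310,::-1],None,fx=4,fy=4))
print([(np.round(d["position"],4).tolist(),round(d["score"],2)) for d in landmark_of("top","wing_tip")])
E
```

```text
tcp_pos: [0.5108, 0.0512, 0.1991]
contact_force: [-0.8, -1.0, 1.1]
tcp_pos: [0.5107, 0.0532, 0.1992]
contact_force: [-0.3, -1.5, 0.5]
t 18.85 tcp [510.7  53.2 199.2] yaw_ty -97.3 F [-0.3 -1.5  0.5] w -0.0 j [ -16.   16.   -6.  110.   17.   55. -128.]
[-0.09681148  0.17984096 -0.04879665]
[([0.5667, 0.0308, 0.2009], 0.4)]
```

View pics/t5.png

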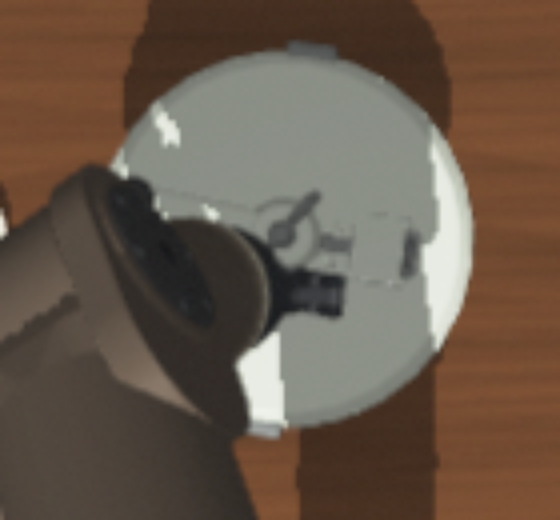

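The free wing tip is at (315,195) and the hub at (282,236), so the wing stands at about -39°. The screw still turns, so I go on in small steps.

```bash

for k in 1; do python3 -m inch '[{"xyz":[0.2,-0.8,0],"twist":0,"jaw":255},{"xyz":[0.4,-1.6,0],"twist":0,"jaw":255},{"xyz":[0.4,-1.6,0],"twist":0,"jaw":255}]' |egrep 'pos|cont'; done
python3 -m inch '[{"xyz":[0.2,-0.8,0],"twist":0,"jaw":255},{"xyz":[0.4,-1.6,0],"twist":0,"jaw":255},{"xyz":[0.4,-1.6,0],"twist":0,"jaw":255}]' |egrep 'pos|cont'
python3 -m inch '[{"xyz":[0.2,-0.8,0],"twist":0,"jaw":255},{"xyz":[0.4,-1.6,0],"twist":0,"jaw":255},{"xyz":[0.4,-1.6,0],"twist":0,"jaw":255}]' |egrep 'pos|cont'
```

```text
tcp_pos: [0.5112, 0.054, 0.1989]
contact_force: [-2.6, -4.5, 0.8]
tcp_pos: [0.5115, 0.0545, 0.1987]
contact_force: [-2.6, -8.3, 2.6]
tcp_pos: [0.5117, 0.055, 0.1984]
contact_force: [-4.1, -10.3, 4.5]
```

The force rises to about 11 N (roughly 0.27 N m) while motion stalls: the stop. I back off, lift and check.

```bash

python3 -m inch '[{"xyz":[-3,6,0],"twist":0,"jaw":255},{"xyz":[-8,18,0],"twist":0,"jaw":255},{"xyz":[-12,28,-20],"twist":0,"jaw":255},{"xyz":[-15,40,-70],"twist":0,"jaw":255},{"xyz":[-15,60,-120],"twist":0,"jaw":255},{"xyz":[-15,90,-150],"twist":0,"jaw":255},{"xyz":[-15,120,-170],"twist":0,"jaw":255},{"xyz":[-15,120,-170],"twist":0,"jaw":255}]' |egrep 'clock|pos|cont'
python3 - <<'E'
from h import *
s=st();b=snapshot("wrist");a=snapshot("top")
cv2.imwrite("pics/f.png",np.hstack([cv2.resize(a[130:260,170:310,::-1],(400,371)),cv2.resize(b[:371,:400,::-1],(400,371))]))
for c in("top","wrist"):
  for t in("wing_tip","screw_mid","latch_end","crank_knob"): print(c,t,[(np.round(d["position"],4).tolist(),round(d["score"],2)) for d in landmark_of(c,t)[:2]])
E
```

```text
clock: 21.08
tcp_pos: [0.4703, -0.0249, 0.3883]
contact_force: [0.2, 0.7, -0.7]
t 21.07 tcp [470.3 -24.9 388.3] yaw_ty -97.5 F [ 0.2  0.7 -0.7] w 0.001 j [ -10.    2.   -3.   99.   13.   77. -113.]
top wing_tip [([0.5659, 0.0323, 0.2013], 0.45)]
top screw_mid [([0.5408, 0.0531, 0.2042], 0.55), ([0.5643, 0.0295, 0.2037], 0.33)]
top latch_end [([0.5263, -0.0336, 0.1728], 0.63)]
top crank_knob []
wrist wing_tip [([0.5678, 0.0264, 0.2099], 0.75)]
wrist screw_mid [([0.5426, 0.0508, 0.2066], 0.93)]
wrist latch_end [([0.5279, -0.0352, 0.176], 0.7)]
wrist crank_knob [([0.4301, -0.3074, -0.0024], 0.54)]
```

View pics/f.png

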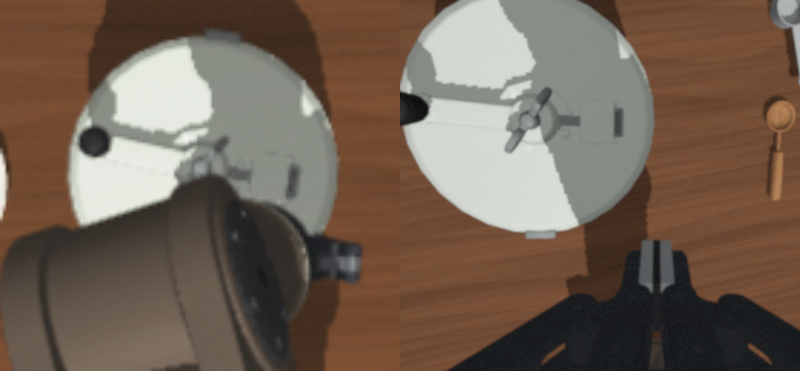

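```bash
python3 - <<'E'
from h import *
wings((148,91),(109,151),.207); s=observe(); a=ray((17,107),.237,s);print(a*1000)
E
```

```text
c [537.7  53.1 207. ] len 65.4 ang 137.2
[559.56422993 126.56113039 237.        ]
```

```bash
python3 -c "
from station import *
print(finish_job())"
```

```text
the job is handed in; nothing more can be done
None
```

I pushed the latch fully home, then stroked the wing screw clockwise until it met its stop at about 11 N of fingertip push; the wings ended within a few degrees of the expected snug angle, and I handed the job in at about 21 s with the robot clear of everything.

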